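Shut and lock the slide damper of a duct section

TASK

Shut the slide damper of the duct section on the bench: with the fingertips, push the upright pin along the long leg of its L-shaped slot, all the way to the corner, then push it sideways to the very end of the short leg, so that the damper is locked shut. Only push the pin, do not lift it; leave the jar, the bracket, the hammer and the can where they are, and finish with the hand clear of everything.

Things in the scene. Friction and masses are not known exactly. Their poses are not given: they have to be found in the camera images.
- damper: Galvanised duct section lying fixed on the bench: 412 mm long (its x), 316 mm wide (its y), sheet top 80 mm above the bench, end flanges 86 mm high. Origin: centre of its underside, z up. On its -x half lies a guide plate, 160 by 120 by 10 mm (top at z = 90 mm, x -165 to -5, y -45 to 75 mm), with an L-shaped slot 17 mm wide.
- slot_start (a point): Point on the guide plate's top face: pin centre at the open end of the slot's long leg, at (-130, 0, 90) mm in the duct's frame. The long leg runs from here along the duct's +x.
- slot_corner (a point): Pin centre at the corner of the slot, at (-30, 0, 90) mm in the duct's frame. The short leg runs from here along the duct's +y.
- slot_end (a point): Pin centre at the very end of the short leg, at (-30, 36, 90) mm in the duct's frame.
- spigot (a point): Centre of the rim of the rectangular spigot, the opening that the damper blade shuts: 102 by 126 mm outside, at (80, 0, 110) mm in the duct's frame, standing 30 mm above the sheet top.
- pin_top (a point): Centre of the top of the upright pin in the slot: a dark steel cylinder 24 mm in diameter, from 93.5 to 131.5 mm above the bench (41.5 mm above the guide plate), on a 12 mm shank with 2.5 mm play to each side of the slot. It stays upright. Sliding it takes 2 to 5 N; it stays where left, with hard stops at the ends.
- blade (a joint): Slide of the damper blade, which the pin carries along the duct's +x: 0 m = open (pin at the near end of the long leg), 0.100 m = fully shut (pin at the corner, hard stop). The pin can turn the corner only within about 2 mm of fully shut.
- bolt (a joint): Sideways slide of the pin along the duct's +y: 0 m = in line with the long leg, 0.036 m = at the very end of the short leg, locked (hard stop). Blocked by the slot's edge while the pin is in the long leg.
- pin_lift (a joint): How far the pin is lifted out of the slot: 0 m = down where it belongs; it weighs 0.12 kg and falls back by itself.
- rivet_jar: Bystander: small grey jar with a steel cap, 44 mm in diameter, 55 mm high, standing upright on the duct's top face beside the guide plate, on the duct's -y side. Origin: centre of its underside.
- bracket: Bystander: L-shaped steel bracket, 50 by 36 mm, 45 mm high, standing on the duct's top face beside the guide plate, on the duct's +y side. Origin: centre of its underside.
- hammer: Bystander: hammer, 280 mm long, lying on the bench to the robot's left of the duct.
- oil_can: Bystander: steel can 66 mm in diameter, 120 mm high, standing on the bench to the robot's right of the duct. Origin: centre of its underside.

How it is judged:
By the outcome, as a careful person would: the job done as asked, in the order asked, and still so for the second after the job is handed in, with the robot touching nothing.
It also fails if it takes over 42 s, if anything falls off the work surface, if the arm or the gripper's body presses on something with over 40 N, if the wrist force passes 120 N, or if a joint passes its speed limit or range.

ROBOT

A 6-joint arm with a two-finger parallel gripper is mounted at the origin on the work surface. World frame = base frame: x ahead of the robot, y to its left, z up, the work surface at z = 0. Lengths are in m, angles in rad, forces in N, time in s.
With the tool pointing down it reaches from about 0.35 to 0.975 m from the base axis. Payload 4.9 kg.
Tool frame: the origin (TCP) lies at the very end of the fingers, on their centre line; the grasp point (between the pads) lies 19 mm behind it; z points along the fingers, y is the direction in which the jaws open and shut (so a half turn about z gives the same grasp; the last joint's range is limited). The gripper opens to 85 mm and grips with 20 to 120 N. Pads are 22 mm wide; open, the fingers measure 114 mm over their backs; the gripper's body (76 mm by 85 mm) begins 54 mm behind the grasp point. The pads swing forward as they close: fully open they stand 13 mm farther back than shut.
Start: joints at [1.076, 0.053, 1.613, -0, 1.476, -0.119], TCP at [0.229, 0.581, 0.231] pointing down, gripper open.
Joint ranges: [-3.01, 3.01], [-1.01, 2.22], [0.06, 2.58], [-1.02, 4.17], [0.09, 2.62], [-3.14, 3.14]. Speed limits (rad/s): [2.57, 2.57, 3.14, 3.14, 3.14, 3.14].

INTERFACE

Orientations are given as a unit quaternion [w, x, y, z].
In Python, from plant import state, eyes, job_done gives the robot as it stands.
- The arm moves only by the tool apply_moves, never from a script. Its argument "commands" is a list of rows, each an object with "linear": the shift along the tool's x, y, z in m, a list of three; "delta_rot": the turn, a rotation vector about the tool's x, y, z in degrees, a list of three; "fingers": the closure in counts, from 0 (fully open) to 255 (shut). In form: [{"linear": [x, y, z], "delta_rot": [wx, wy, wz], "fingers": fingers}, ...]. A call has exactly 8 rows; each row is the pose to reach, as a shift and turn from the pose commanded when the call began, along the tool's axes at that moment; what a row does not reach only later rows make up. A row lasts 1/10 s, in which the tool goes at most 50 mm and 8.59 degrees, less where a joint would pass 70% of its speed; a pose out of reach is approached as far as the arm can. A call with a gripper value outside its range is refused whole. The fingers move at their own pace and stop on an object; the grip force is fixed at half the most. Time passes only in rows, so rows that repeat a pose let the fingers close, or fill a call up. It gives the time, the measured TCP pose, the force and the opening at its end, in the units of the state.
- state(): the state, without advancing time (a new reading comes with each control period).
- eyes.grab_frame(name): name is "scene" or "side" or "wrist"; returns the picture (384x512x3 uint8, red, green, blue); there is no depth.
- eyes.camera_params(name): a dict with "fx", "fy", "cx", "cy" (pixels), "position" and "rotation" of the camera in the world; the wrist camera has in their place "T_tool_cam" (4x4, takes a point from camera to tool coordinates, whose origin is the TCP and whose axes are the flange's). Camera axes: x right, y down, z forward; pixel columns grow to the right and rows downward; lengths in m; the calibration is good to about 2 mm. A picture is of the moment at which its call begins: read the wrist's pose just before it. camera_params takes no time and is no camera call.
- job_done(): hands the job in, once; it reports no verdict.
The state is a dict: "time": time; "joint_pos": joint angles; "joint_vel": joint speeds; "joint_efforts": joint torques, N m; "tool_pos": TCP position; "tool_rot": TCP orientation; "contact_force": force on the tool from outside, world axes, zero at the start; "ft_torque": the same for the moment, N m; "gripper_width": opening from 0.0 (shut) to 1.0 (fully open).
Only numpy, scipy, OpenCV 4.12 (cv2) and the standard library are available. Lean on these libraries where they do the work, as an engineer would, in place of code of your own. Each camera call takes 0.05 s, during which the arm holds its last target.

## Working session

There is one attempt and no reset: what is moved stays moved. The work goes in short steps, Python scripts to look and compute and a tool call to move; the robot and the scene stay as the last step left them, time stands still between calls to the robot, and variables do not carry over. Pictures are saved under pics/ and viewed, and the job is handed in when it is done.

Besides the shell and the picture viewer there is one more tool, called after "Call:" in YAML: its name, and indented under it one key for each argument. apply_moves: Moves the arm, as the interface text tells. Its arguments: {"type":"object","properties":{"commands":{"type":"array","items":{"type":"object","properties":{"linear":{"type":"array","items":{"type":"number"}},"delta_rot":{"type":"array","items":{"type":"number"}},"fingers":{"type":"number"}}}}},"required":["commands"]}

```bash
mkdir -p pics; ls; python3 - <<'E'
from plant import state, eyes
import cv2
s=state()
for k in s: print(k,s[k])
for n in ("scene","side","wrist"):
    p=eyes.camera_params(n); print(n,p)
for n in ("scene","side"):
    cv2.imwrite(f"pics/{n}0.png",eyes.grab_frame(n)[:,:,::-1])
E
```

```text
pics
time 0.0
joint_pos [ 1.07601437e+00  5.33896924e-02  1.61428430e+00 -3.36880195e-06
  1.47599327e+00 -1.19001570e-01]
joint_vel [-5.47943488e-05  5.97659072e-04 -6.46978999e-04  4.27547517e-04
  6.42005160e-05  3.92196133e-04]
joint_efforts [-1.59266501e-04 -3.93662918e+01 -3.70184863e+01 -4.67074324e-05
  6.68566834e-03  2.38504145e-05]
tool_pos [0.22908027 0.58084068 0.23004845]
tool_rot [-3.11769088e-04  1.86786380e-01  9.82400006e-01 -9.89347566e-04]
contact_force [-0.25379579  0.06903055  0.37644095]
ft_torque [-0.06295542 -0.00205406 -0.01515032]
gripper_width 1.0021100706758523
scene {'fx': 358.1228049035202, 'fy': 358.1228049035202, 'cx': 257.8214798559362, 'cy': 187.58137971452982, 'position': array([ 1.06187465, -0.34290844,  1.10718183]), 'rotation': array([-0.23730825,  0.85503215,  0.44485338, -0.12128602])}
side {'fx': 456.4781515665665, 'fy': 456.4781515665665, 'cx': 247.83401063450754, 'cy': 186.97959050126934, 'position': array([ 0.19786431, -1.2070198 ,  0.80043033]), 'rotation': array([-0.50494048,  0.85006787, -0.13284065,  0.06908757])}
wrist {'fx': 330.1786468829845, 'fy': 330.1786468829845, 'cx': 255.35280453454737, 'cy': 199.9674247871594, 'T_tool_cam': array([[-1.55832570e-03, -9.54621821e-01, -2.97816639e-01,
         7.55142350e-02],
       [ 9.99998759e-01, -1.55654046e-03, -2.43157274e-04,
        -5.33028790e-04],
       [-2.31440409e-04, -2.97816648e-01,  9.54623062e-01,
        -1.42451628e-01],
       [ 0.00000000e+00,  0.00000000e+00,  0.00000000e+00,
         1.00000000e+00]])}
```

View pics/scene0.png

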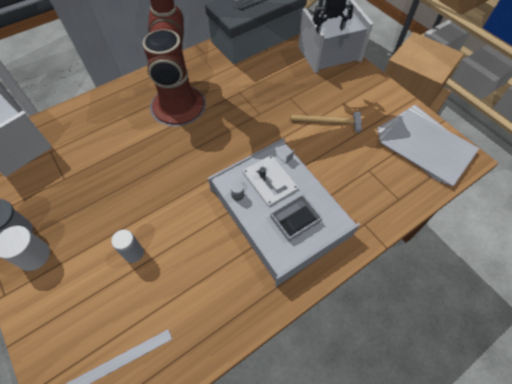

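View pics/side0.png

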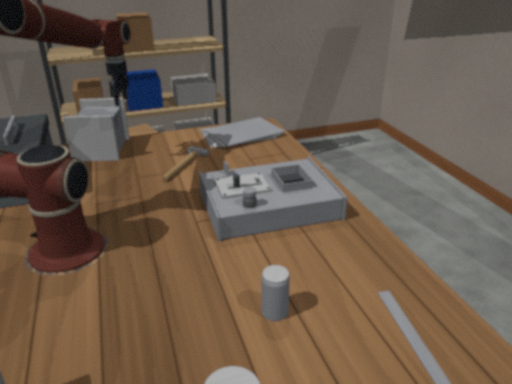

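The scene view shows the duct centred near (283,208), with the guide plate at (272,180), the pin at about (263,173), the jar at (238,191), the bracket at (287,155) and the spigot at (296,217). I'll zoom in to measure.

```bash
python3 - <<'E'
import cv2
a=cv2.imread("pics/scene0.png")[130:290,200:370]
b=cv2.imread("pics/side0.png")[150:245,190:350]
cv2.imwrite("pics/sc_z.png",cv2.resize(a,None,fx=3.7,fy=3.7,interpolation=cv2.INTER_CUBIC))
cv2.imwrite("pics/si_z.png",cv2.resize(b,None,fx=5,fy=5,interpolation=cv2.INTER_CUBIC))
E
```

```text
(no output)
```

View pics/sc_z.png

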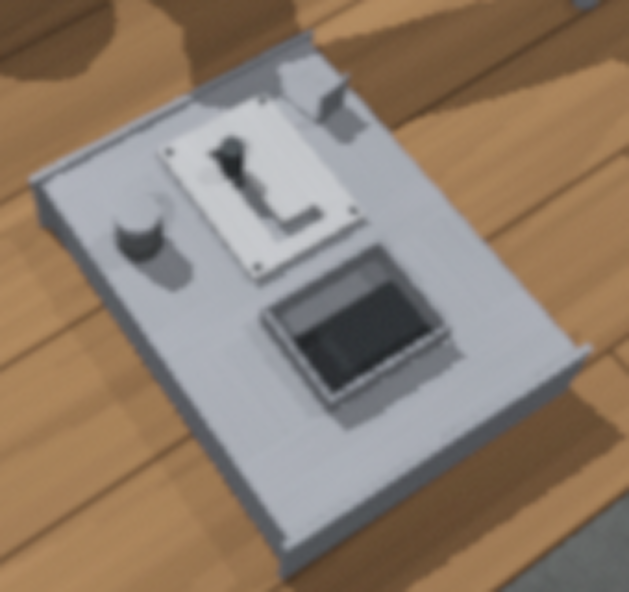

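View pics/si_z.png

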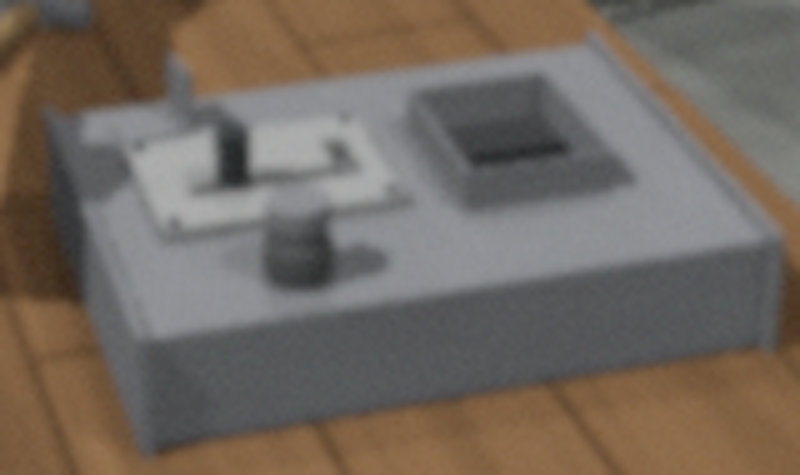

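```bash
cat > h.py <<'E'
import numpy as np, cv2
from scipy.spatial.transform import Rotation as R
def q2R(q): return R.from_quat([q[1],q[2],q[3],q[0]]).as_matrix()
def pose(p,tool=None):
    if 'T_tool_cam' in p:
        T=np.eye(4);T[:3,:3]=q2R(tool[1]);T[:3,3]=tool[0];T=T@p['T_tool_cam'];return T[:3,:3],T[:3,3]
    return q2R(p['rotation']),np.array(p['position'])
def cast(p,uv,z,tool=None):
    M,c=pose(p,tool);uv=np.atleast_2d(np.array(uv,float))
    d=np.c_[(uv[:,0]-p['cx'])/p['fx'],(uv[:,1]-p['cy'])/p['fy'],np.ones(len(uv))]@M.T
    return c+d*((z-c[2])/d[:,2])[:,None]
def proj(p,X,tool=None):
    M,c=pose(p,tool);q=(np.atleast_2d(X)-c)@M
    return np.c_[q[:,0]/q[:,2]*p['fx']+p['cx'],q[:,1]/q[:,2]*p['fy']+p['cy']]
E
python3 - <<'E'
from h import *
from plant import eyes
np.set_printoptions(precision=4,suppress=True)
p=eyes.camera_params("scene"); s=eyes.camera_params("side")
z=np.array([[33,180],[308,35],[590,347],[285,545]])
uv=(z+.5)/3.7-.5+[200,130]
C=cast(p,uv,.086); print(C); print([np.linalg.norm(C[i]-C[i-1]) for i in range(4)])
a=cv2.imread("pics/scene0.png")
def pl(img,roi):
    x0,y0,x1,y1=roi; g=img[y0:y1,x0:x1].min(2); m=(g>190).astype(np.uint8) 
    return g,m
g=a.min(2); print(g[178,270:285],g[195,250],g[225,280])
def az(v): return np.degrees(np.arctan2(v[1],v[0]))
print("x dir",az(C[3]-C[0]),az(C[2]-C[1]),"y",az(C[1]-C[0])-90,az(C[2]-C[3])-90,"ctr",C.mean(0))
# plate corners rivets
r=np.array([[169,152],[262,101],[353,211],[257,267]]);r=(r+.5)/3.7-.5+[200,130]
P=cast(p,r,.09);print(P);print([np.linalg.norm(P[i]-P[i-1]) for i in range(4)],az(P[3]-P[0]),az(P[2]-P[1]),P.mean(0))
r=np.array([[133,149],[344,118],[392,190],[175,222]]);r=(r+.5)/5-.5+[190,150]
P=cast(s,r,.09);print(P);print([np.linalg.norm(P[i]-P[i-1]) for i in range(4)],P.mean(0))
b=np.array([[232,143]]);print('pin scene',cast(p,(b+.5)/3.7-.5+[200,130],.1315))
b=np.array([[232,124]]);print('pin side',cast(s,(b+.5)/5-.5+[190,150],.1315))
E
```

```text
[[ 0.4385 -0.1035  0.086 ]
 [ 0.4483  0.2035  0.086 ]
 [ 0.8532  0.1969  0.086 ]
 [ 0.8414 -0.1168  0.086 ]]
[np.float64(0.40308062162897185), np.float64(0.30720820470331955), np.float64(0.4049006476603846), np.float64(0.31388999486419594)]
[178 191 196 197 197 198 197 197 196 197 198 198 197 197 198] 170 111
x dir -1.8834338308611358 -0.9383380424525473 y -1.8265357108129763 -2.1499110741897454 ctr [0.6454 0.045  0.086 ]
[[0.4864 0.0138 0.09  ]
 [0.4889 0.1181 0.09  ]
 [0.6335 0.1135 0.09  ]
 [0.6304 0.0094 0.09  ]]
[np.float64(0.1440165371020972), np.float64(0.10423905078101647), np.float64(0.14467857198255415), np.float64(0.10419793505416712)] -1.7833099011428186 -1.7983782840805147 [0.5598 0.0637 0.09  ]
[[0.4852 0.1199 0.09  ]
 [0.6331 0.1171 0.09  ]
 [0.6302 0.0099 0.09  ]
 [0.4868 0.0148 0.09  ]]
[np.float64(0.10508645470501095), np.float64(0.1479374216475047), np.float64(0.10719869920454123), np.float64(0.14344293114018924)] [0.5588 0.0654 0.09  ]
pin scene [[0.534  0.0504 0.1315]]
pin side [[0.537  0.0552 0.1315]]
```

```bash
cat >> h.py <<'E'
C0=np.array([.5595,.064]);YAW=np.radians(-1.8)
def rot(a): return np.array([[np.cos(a),-np.sin(a)],[np.sin(a),np.cos(a)]])
def d2w(x,y): return C0+rot(YAW)@np.array([x+.085,y-.015])
def w2d(P): return rot(-YAW)@(np.array(P[:2])-C0)+[-.085,.015]
def totool(st,target):   # world target pos -> shift in tool axes ; also yaw needed
    M=q2R(st['tool_rot']); sh=M.T@(np.array(target)-st['tool_pos'])
    # desired: tool x = -duct x, z down
    D=np.eye(3); D[:2,0]=rot(YAW)@[-1,0]; D[:2,1]=rot(YAW)@[0,1]; D[2,2]=-1
    return sh, np.degrees(R.from_matrix(M.T@D).as_rotvec())
E
python3 - <<'E'
from h import *
from plant import eyes,state
np.set_printoptions(precision=4,suppress=True)
p=eyes.camera_params("scene"); s=eyes.camera_params("side")
f=lambda b,sc,o:(np.array([b])+.5)/sc-.5+o
print('jar cap scene',w2d(cast(p,f([138,208],3.7,[200,130]),.135)[0]),'side',w2d(cast(s,f([298,198],5,[190,150]),.135)[0]))
print('bracket top scene',[w2d(cast(p,f(b,3.7,[200,130]),.125)[0]) for b in ([280,65],[315,98],[347,75],[312,55])])
print(w2d([.534,.0504]),w2d([.537,.0552]))
for n in((-.13,0),(-.03,0),(-.03,.036)): print(n,d2w(*n))
st=state(); t=d2w(-.175,0); print(t,totool(st,[*t,.25]))
E
```

```text
jar cap scene [-0.0963 -0.1054] side [-0.0946 -0.1076]
bracket top scene [array([-0.1618,  0.0887]), array([-0.1134,  0.094 ]), array([-0.1186,  0.1339]), array([-0.1551,  0.1203])]
[-0.1101  0.0006] [-0.1072  0.0055]
(-0.13, 0) [0.5141 0.0504]
(-0.03, 0) [0.614  0.0473]
(-0.03, 0.036) [0.6151 0.0833]
[0.4691 0.0518] (array([-0.4174, -0.4041, -0.0192]), array([ -0.1063,  -0.0313, -19.7314]))
```

Call:
apply_moves:
  commands:
    - {"linear": [-0.03, -0.029, 0], "delta_rot": [0, 0, -2.5], "fingers": 255}
    - {"linear": [-0.063, -0.061, -0.005], "delta_rot": [0, 0, -5], "fingers": 255}
    - {"linear": [-0.096, -0.093, -0.01], "delta_rot": [0, 0, -7.5], "fingers": 255}
    - {"linear": [-0.129, -0.125, -0.015], "delta_rot": [0, 0, -10], "fingers": 255}
    - {"linear": [-0.162, -0.157, -0.02], "delta_rot": [0, 0, -12.5], "fingers": 255}
    - {"linear": [-0.195, -0.189, -0.02], "delta_rot": [0, 0, -15], "fingers": 255}
    - {"linear": [-0.228, -0.221, -0.02], "delta_rot": [0, 0, -17.5], "fingers": 255}
    - {"linear": [-0.26, -0.252, -0.02], "delta_rot": [0, 0, -19.7], "fingers": 255}

```text
time: 0.9
tool_pos: [0.3789, 0.2497, 0.251]
tool_rot: [-0.0, 0.015, 1.0, -0.0]
contact_force: [0.8, 0.2, -0.1]
gripper_width: 0.001
```

```bash
python3 - <<'E'
from h import *
from plant import state
np.set_printoptions(precision=4,suppress=True)
st=state(); print(st['time'],st['tool_pos'],st['contact_force'],st['gripper_width'],totool(st,[*d2w(-.175,0),.25]))
E
```

```text
0.9 [0.3789 0.2497 0.251 ] [ 0.848   0.1978 -0.1054] 0.0007583799731922744 (array([-0.0961, -0.1951,  0.001 ]), array([-0.0061, -0.0006,  0.0754]))
```

Call:
apply_moves:
  commands:
    - {"linear": [-0.016, -0.032, 0], "delta_rot": [0, 0, 0], "fingers": 255}
    - {"linear": [-0.032, -0.066, 0], "delta_rot": [0, 0, 0], "fingers": 255}
    - {"linear": [-0.049, -0.1, 0], "delta_rot": [0, 0, 0], "fingers": 255}
    - {"linear": [-0.066, -0.134, 0], "delta_rot": [0, 0, 0], "fingers": 255}
    - {"linear": [-0.083, -0.168, 0], "delta_rot": [0, 0, 0], "fingers": 255}
    - {"linear": [-0.092, -0.187, 0], "delta_rot": [0, 0, 0], "fingers": 255}
    - {"linear": [-0.096, -0.195, 0], "delta_rot": [0, 0, 0], "fingers": 255}
    - {"linear": [-0.096, -0.195, 0], "delta_rot": [0, 0, 0], "fingers": 255}

```text
time: 1.7
tool_pos: [0.4684, 0.053, 0.2509]
tool_rot: [-0.001, 0.017, 1.0, 0.0]
contact_force: [0.4, -0.2, -0.6]
gripper_width: 0.001
```

```bash
python3 - <<'E'
from h import *
from plant import state,eyes
np.set_printoptions(precision=4,suppress=True)
st=state(); im=eyes.grab_frame("wrist")[:,:,::-1]; print(st['time'],st['tool_pos'],st['tool_rot'])
cv2.imwrite("pics/w1.png",im); cv2.imwrite("pics/w1z.png",cv2.resize(im,None,fx=1.5,fy=1.5,interpolation=cv2.INTER_CUBIC))
E
```

```text
1.7 [0.4684 0.053  0.2509] [-0.0005  0.0168  0.9999  0.0001]
```

View pics/w1z.png

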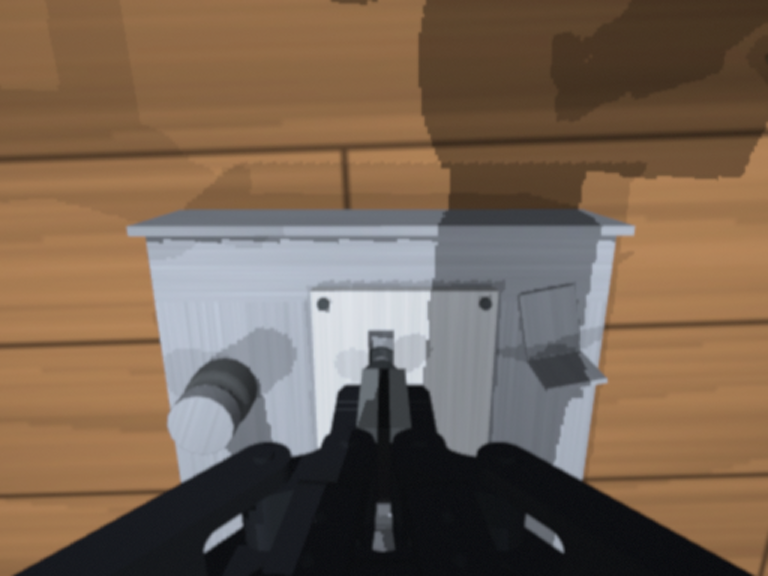

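The wrist view looks back towards the base. The plate's near rivets are at (215,203) and (323,202), the near end of the slot is at about (254,223), and the fingers hide the pin.

```bash
python3 - <<'E'
from h import *
from plant import state,eyes
np.set_printoptions(precision=4,suppress=True)
st=state(); t=(st['tool_pos'],st['tool_rot']); w=eyes.camera_params("wrist")
f=lambda b:(np.array(b)+.5)/1.5-.5
for P in cast(w,f([[322.5,304],[485.5,303],[311,289],[499,289]]),.09,t): print(P,w2d(P))
for P in cast(w,f([[369,335],[394,335],[381,331]]),.09,t): print('slot',P,w2d(P))
for P in cast(w,f([[128,229],[634,229]]),.086,t): print('flange',P,w2d(P))
print(proj(w,[*d2w(-.108,0),.1315],t)*1.5)
print(totool(st,[*d2w(-.16,0),.105]))
E
```

```text
[0.4881 0.0134 0.09  ] [-0.1547 -0.0379]
[0.4911 0.1181 0.09  ] [-0.1551  0.0669]
[0.4779 0.0067 0.09  ] [-0.1648 -0.0448]
[0.482  0.1265 0.09  ] [-0.1644  0.075 ]
slot [0.5105 0.0423 0.09  ] [-0.1333 -0.0082]
slot [0.5111 0.0587 0.09  ] [-0.1333  0.0082]
slot [0.508  0.0503 0.09  ] [-0.1361 -0.0003]
flange [ 0.4364 -0.1047  0.086 ] [-0.2028 -0.1574]
flange [0.4471 0.21   0.086 ] [-0.2019  0.1574]
[[381.1964 400.2478]]
(array([-0.0161, -0.002 ,  0.1459]), array([ 0.0314, -0.0556, -0.0576]))
```

Call:
apply_moves:
  commands:
    - {"linear": [-0.006, -0.002, 0.015], "delta_rot": [0, 0, 0], "fingers": 255}
    - {"linear": [-0.012, -0.002, 0.04], "delta_rot": [0, 0, 0], "fingers": 255}
    - {"linear": [-0.02, -0.002, 0.07], "delta_rot": [0, 0, 0], "fingers": 255}
    - {"linear": [-0.02, -0.002, 0.1], "delta_rot": [0, 0, 0], "fingers": 255}
    - {"linear": [-0.02, -0.002, 0.125], "delta_rot": [0, 0, 0], "fingers": 255}
    - {"linear": [-0.02, -0.002, 0.14], "delta_rot": [0, 0, 0], "fingers": 255}
    - {"linear": [-0.02, -0.002, 0.146], "delta_rot": [0, 0, 0], "fingers": 255}
    - {"linear": [-0.02, -0.002, 0.146], "delta_rot": [0, 0, 0], "fingers": 255}

```text
time: 2.55
tool_pos: [0.4879, 0.0514, 0.1046]
tool_rot: [-0.001, 0.016, 1.0, 0.0]
contact_force: [-0.4, -0.8, 0.4]
gripper_width: 0.003
```

```bash
python3 - <<'E'
from h import *
from plant import state,eyes
np.set_printoptions(precision=4,suppress=True)
st=state(); print(st['time'],st['tool_pos'],w2d(st['tool_pos']),st['contact_force'],totool(st,[*d2w(-.03,0),.105]))
a=eyes.grab_frame("scene")[:,:,::-1][130:290,200:370]
b=eyes.grab_frame("side")[:,:,::-1][110:245,190:350]
cv2.imwrite("pics/sc_2.png",cv2.resize(a,None,fx=3.5,fy=3.5,interpolation=cv2.INTER_CUBIC))
cv2.imwrite("pics/si_2.png",cv2.resize(b,None,fx=4,fy=4,interpolation=cv2.INTER_CUBIC))
E
```

```text
2.55 [0.4879 0.0514 0.1046] [-0.1561  0.0001] [-0.3673 -0.8449  0.4104] (array([-0.1261, -0.0002, -0.0006]), array([ 0.0046, -0.0769,  0.0138]))
```

View pics/sc_2.png

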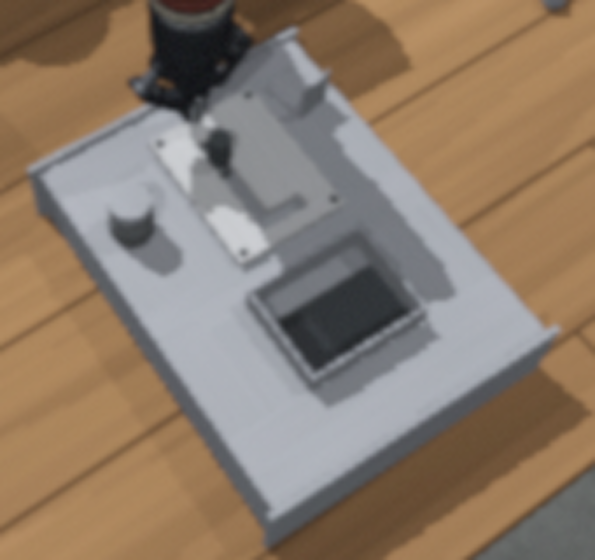

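View pics/si_2.png

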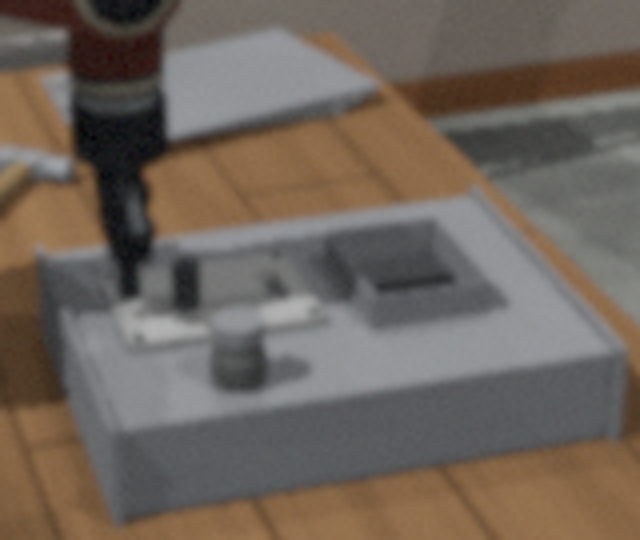

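Both views show the fingertips standing just behind the pin with a gap, in line with the slot. Now I'll push along the long leg.

Call:
apply_moves:
  commands:
    - {"linear": [-0.01, 0, 0], "delta_rot": [0, 0, 0], "fingers": 255}
    - {"linear": [-0.02, 0, 0], "delta_rot": [0, 0, 0], "fingers": 255}
    - {"linear": [-0.03, 0, 0], "delta_rot": [0, 0, 0], "fingers": 255}
    - {"linear": [-0.04, 0, 0], "delta_rot": [0, 0, 0], "fingers": 255}
    - {"linear": [-0.05, 0, 0], "delta_rot": [0, 0, 0], "fingers": 255}
    - {"linear": [-0.06, 0, 0], "delta_rot": [0, 0, 0], "fingers": 255}
    - {"linear": [-0.07, 0, 0], "delta_rot": [0, 0, 0], "fingers": 255}
    - {"linear": [-0.08, 0, 0], "delta_rot": [0, 0, 0], "fingers": 255}

```text
time: 3.45
tool_pos: [0.5691, 0.0483, 0.1052]
tool_rot: [-0.0, 0.016, 1.0, -0.0]
contact_force: [-3.9, -1.7, 2.1]
gripper_width: 0.002
```

Call:
apply_moves:
  commands:
    - {"linear": [-0.004, 0, 0], "delta_rot": [0, 0, 0], "fingers": 255}
    - {"linear": [-0.008, 0, 0], "delta_rot": [0, 0, 0], "fingers": 255}
    - {"linear": [-0.011, 0, 0], "delta_rot": [0, 0, 0], "fingers": 255}
    - {"linear": [-0.014, 0, 0], "delta_rot": [0, 0, 0], "fingers": 255}
    - {"linear": [-0.016, 0, 0], "delta_rot": [0, 0, 0], "fingers": 255}
    - {"linear": [-0.018, 0, 0], "delta_rot": [0, 0, 0], "fingers": 255}
    - {"linear": [-0.019, 0, 0], "delta_rot": [0, 0, 0], "fingers": 255}
    - {"linear": [-0.019, 0, 0], "delta_rot": [0, 0, 0], "fingers": 255}

```text
time: 4.25
tool_pos: [0.5874, 0.0477, 0.1052]
tool_rot: [0.0, 0.016, 1.0, -0.0]
contact_force: [-2.2, -0.7, 2.3]
gripper_width: -0.002
```

```bash
python3 - <<'E'
from h import *
from plant import state,eyes
np.set_printoptions(precision=4,suppress=True)
st=state(); print(st['time'],st['tool_pos'],w2d(st['tool_pos']),st['contact_force'],totool(st,[*d2w(-.053,0),.105]))
a=eyes.grab_frame("scene")[:,:,::-1][130:290,200:370]
b=eyes.grab_frame("side")[:,:,::-1][110:245,190:350]
cv2.imwrite("pics/sc_3.png",cv2.resize(a,None,fx=3.5,fy=3.5,interpolation=cv2.INTER_CUBIC))
cv2.imwrite("pics/si_3.png",cv2.resize(b,None,fx=4,fy=4,interpolation=cv2.INTER_CUBIC))
E
```

```text
4.25 [0.5874 0.0477 0.1052] [-0.0566 -0.0004] [-2.1544 -0.7424  2.2774] (array([-0.0036,  0.0004,  0.0002]), array([-0.001 ,  0.0097, -0.0346]))
```

View pics/sc_3.png

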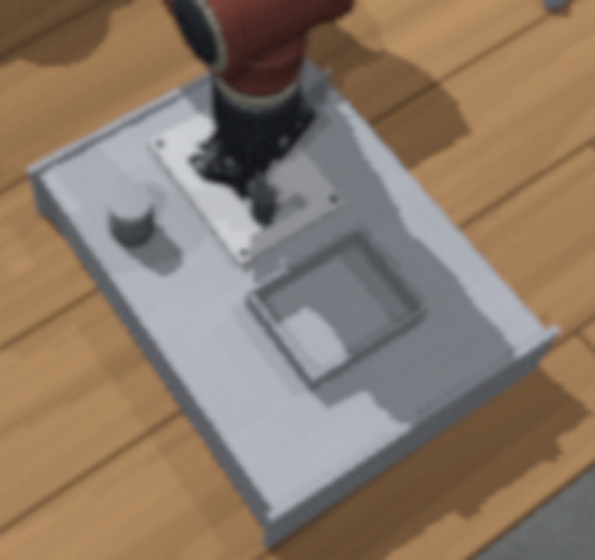

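View pics/si_3.png

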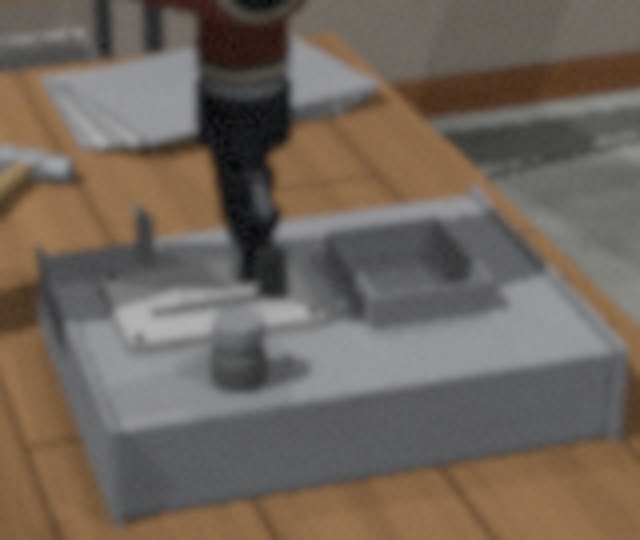

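The pin is almost at the corner and the spigot is nearly closed. I'll continue in 1 mm steps until the force rises at the hard stop.

Call:
apply_moves:
  commands:
    - {"linear": [-0.001, 0, 0], "delta_rot": [0, 0, 0], "fingers": 255}
    - {"linear": [-0.002, 0, 0], "delta_rot": [0, 0, 0], "fingers": 255}
    - {"linear": [-0.0025, 0, 0], "delta_rot": [0, 0, 0], "fingers": 255}
    - {"linear": [-0.003, 0, 0], "delta_rot": [0, 0, 0], "fingers": 255}
    - {"linear": [-0.0035, 0, 0], "delta_rot": [0, 0, 0], "fingers": 255}
    - {"linear": [-0.004, 0, 0], "delta_rot": [0, 0, 0], "fingers": 255}
    - {"linear": [-0.004, 0, 0], "delta_rot": [0, 0, 0], "fingers": 255}
    - {"linear": [-0.004, 0, 0], "delta_rot": [0, 0, 0], "fingers": 255}

```text
time: 5.15
tool_pos: [0.5913, 0.0476, 0.1052]
tool_rot: [-0.0, 0.016, 1.0, -0.0]
contact_force: [-2.7, -0.6, 0.6]
gripper_width: -0.0
```

Call:
apply_moves:
  commands:
    - {"linear": [-0.0005, 0, 0], "delta_rot": [0, 0, 0], "fingers": 255}
    - {"linear": [-0.001, 0, 0], "delta_rot": [0, 0, 0], "fingers": 255}
    - {"linear": [-0.0015, 0, 0], "delta_rot": [0, 0, 0], "fingers": 255}
    - {"linear": [-0.002, 0, 0], "delta_rot": [0, 0, 0], "fingers": 255}
    - {"linear": [-0.0025, 0, 0], "delta_rot": [0, 0, 0], "fingers": 255}
    - {"linear": [-0.003, 0, 0], "delta_rot": [0, 0, 0], "fingers": 255}
    - {"linear": [-0.003, 0, 0], "delta_rot": [0, 0, 0], "fingers": 255}
    - {"linear": [-0.003, 0, 0], "delta_rot": [0, 0, 0], "fingers": 255}

```text
time: 5.95
tool_pos: [0.5932, 0.0476, 0.1052]
tool_rot: [-0.002, 0.016, 1.0, -0.0]
contact_force: [-7.9, -1.4, 2.1]
gripper_width: -0.005
```

Call:
apply_moves:
  commands:
    - {"linear": [-0.0005, 0, 0], "delta_rot": [0, 0, 0], "fingers": 255}
    - {"linear": [-0.001, 0, 0], "delta_rot": [0, 0, 0], "fingers": 255}
    - {"linear": [-0.0015, 0, 0], "delta_rot": [0, 0, 0], "fingers": 255}
    - {"linear": [-0.002, 0, 0], "delta_rot": [0, 0, 0], "fingers": 255}
    - {"linear": [-0.002, 0, 0], "delta_rot": [0, 0, 0], "fingers": 255}
    - {"linear": [-0.002, 0, 0], "delta_rot": [0, 0, 0], "fingers": 255}
    - {"linear": [-0.002, 0, 0], "delta_rot": [0, 0, 0], "fingers": 255}
    - {"linear": [-0.002, 0, 0], "delta_rot": [0, 0, 0], "fingers": 255}

```text
time: 6.75
tool_pos: [0.5938, 0.0476, 0.1053]
tool_rot: [-0.004, 0.016, 1.0, -0.0]
contact_force: [-13.1, 0.2, 6.7]
gripper_width: 0.0
```

The force climbs (2.7, then 7.9, then 13 N) and the tool has stopped moving, so the pin is at the corner stop. I'll back off, lift and move round to the -y side.

Call:
apply_moves:
  commands:
    - {"linear": [0.006, 0, 0], "delta_rot": [0, 0, 0], "fingers": 255}
    - {"linear": [0.015, 0, 0], "delta_rot": [0, 0, 0], "fingers": 255}
    - {"linear": [0.022, 0, 0], "delta_rot": [0, 0, 0], "fingers": 255}
    - {"linear": [0.022, 0, -0.02], "delta_rot": [0, 0, 0], "fingers": 255}
    - {"linear": [0.022, 0, -0.045], "delta_rot": [0, 0, 0], "fingers": 255}
    - {"linear": [0.022, -0.015, -0.065], "delta_rot": [0, 0, 0], "fingers": 255}
    - {"linear": [0.01, -0.04, -0.07], "delta_rot": [0, 0, 0], "fingers": 255}
    - {"linear": [-0.01, -0.05, -0.07], "delta_rot": [0, 0, 0], "fingers": 255}

```text
time: 7.55
tool_pos: [0.6058, -0.0042, 0.1779]
tool_rot: [0.003, 0.016, 1.0, -0.0]
contact_force: [0.4, 0.6, 0.2]
gripper_width: 0.002
```

```bash
python3 - <<'E'
from h import *
from plant import state,eyes
np.set_printoptions(precision=4,suppress=True)
b=eyes.grab_frame("side")[:,:,::-1][110:245,190:350]
a=eyes.grab_frame("scene")[:,:,::-1][130:290,200:370]
st=state(); print(st['time'],st['tool_pos'],w2d(st['tool_pos']),st['contact_force'],totool(st,[*d2w(-.030,-.05),.105]))
cv2.imwrite("pics/sc_4.png",cv2.resize(a,None,fx=3.5,fy=3.5,interpolation=cv2.INTER_CUBIC))
cv2.imwrite("pics/si_4.png",cv2.resize(b,None,fx=4,fy=4,interpolation=cv2.INTER_CUBIC))
E
```

```text
7.65 [ 0.6064 -0.0042  0.1764] [-0.036  -0.0517] [-0.4728 -0.013  -0.2665] (array([-0.0057,  0.0017,  0.0714]), array([-0.0203,  0.1881, -0.137 ]))
```

View pics/sc_4.png

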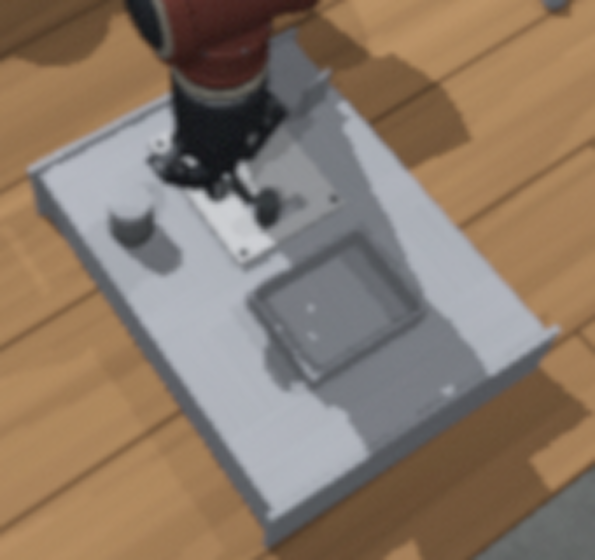

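View pics/si_4.png

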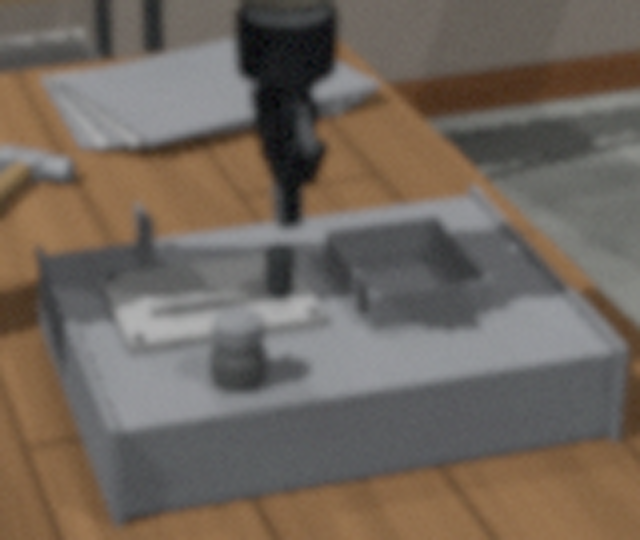

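The pin stands at the corner, with its top at about (266,200) in the scene crop and (280,252) in the side crop. The spigot is closed, and the jar and bracket haven't moved. Now I'll descend on the -y side.

```bash
python3 - <<'E'
from h import *
from plant import eyes
p=eyes.camera_params("scene"); s=eyes.camera_params("side")
print(w2d(cast(p,(np.array([[266,200]])+.5)/3.5-.5+[200,130],.1315)[0]),w2d(cast(s,(np.array([[280,252]])+.5)/4-.5+[190,110],.1315)[0]))
E
```

```text
[-0.02793983 -0.0031923 ] [-0.03110502 -0.00498293]
```

Call:
apply_moves:
  commands:
    - {"linear": [-0.005, 0, 0.01], "delta_rot": [0, 0, 0], "fingers": 255}
    - {"linear": [-0.005, 0, 0.025], "delta_rot": [0, 0, 0], "fingers": 255}
    - {"linear": [-0.005, 0, 0.04], "delta_rot": [0, 0, 0], "fingers": 255}
    - {"linear": [-0.005, 0, 0.055], "delta_rot": [0, 0, 0], "fingers": 255}
    - {"linear": [-0.005, 0, 0.065], "delta_rot": [0, 0, 0], "fingers": 255}
    - {"linear": [-0.005, 0, 0.07], "delta_rot": [0, 0, 0], "fingers": 255}
    - {"linear": [-0.005, 0, 0.07], "delta_rot": [0, 0, 0], "fingers": 255}
    - {"linear": [-0.005, 0, 0.07], "delta_rot": [0, 0, 0], "fingers": 255}

```text
time: 8.45
tool_pos: [0.6101, -0.003, 0.1058]
tool_rot: [0.0, 0.016, 1.0, -0.0]
contact_force: [-0.5, -0.2, -0.4]
gripper_width: 0.001
```

```bash
python3 - <<'E'
from h import *
from plant import state,eyes
np.set_printoptions(precision=4,suppress=True)
st=state(); print(st['time'],st['tool_pos'],w2d(st['tool_pos']),st['contact_force'],totool(st,[*d2w(-.030,.0095),.105]))
E
```

```text
8.45 [ 0.6101 -0.003   0.1058] [-0.0323 -0.0504] [-0.4524 -0.2133 -0.4355] (array([-0.0023,  0.0599,  0.0008]), array([-0.0051,  0.0494, -0.0302]))
```

Call:
apply_moves:
  commands:
    - {"linear": [-0.002, 0.005, 0], "delta_rot": [0, 0, 0], "fingers": 255}
    - {"linear": [-0.002, 0.011, 0], "delta_rot": [0, 0, 0], "fingers": 255}
    - {"linear": [-0.002, 0.016, 0], "delta_rot": [0, 0, 0], "fingers": 255}
    - {"linear": [-0.002, 0.02, 0], "delta_rot": [0, 0, 0], "fingers": 255}
    - {"linear": [-0.002, 0.024, 0], "delta_rot": [0, 0, 0], "fingers": 255}
    - {"linear": [-0.002, 0.028, 0], "delta_rot": [0, 0, 0], "fingers": 255}
    - {"linear": [-0.002, 0.032, 0], "delta_rot": [0, 0, 0], "fingers": 255}
    - {"linear": [-0.002, 0.036, 0], "delta_rot": [0, 0, 0], "fingers": 255}

```text
time: 9.25
tool_pos: [0.6129, 0.0329, 0.1054]
tool_rot: [0.0, 0.016, 1.0, -0.0]
contact_force: [-0.6, -2.1, 0.6]
gripper_width: 0.005
```

Call:
apply_moves:
  commands:
    - {"linear": [0, 0.003, 0], "delta_rot": [0, 0, 0], "fingers": 255}
    - {"linear": [0, 0.006, 0], "delta_rot": [0, 0, 0], "fingers": 255}
    - {"linear": [0, 0.009, 0], "delta_rot": [0, 0, 0], "fingers": 255}
    - {"linear": [0, 0.012, 0], "delta_rot": [0, 0, 0], "fingers": 255}
    - {"linear": [0, 0.014, 0], "delta_rot": [0, 0, 0], "fingers": 255}
    - {"linear": [0, 0.016, 0], "delta_rot": [0, 0, 0], "fingers": 255}
    - {"linear": [0, 0.016, 0], "delta_rot": [0, 0, 0], "fingers": 255}
    - {"linear": [0, 0.016, 0], "delta_rot": [0, 0, 0], "fingers": 255}

```text
time: 10.05
tool_pos: [0.6134, 0.0492, 0.1052]
tool_rot: [0.0, 0.016, 1.0, 0.0]
contact_force: [-0.7, -0.5, 1.3]
gripper_width: 0.0
```

```bash
python3 - <<'E'
from h import *
from plant import state,eyes
np.set_printoptions(precision=4,suppress=True)
b=eyes.grab_frame("side")[:,:,::-1][110:245,190:350]
a=eyes.grab_frame("scene")[:,:,::-1][130:290,200:370]
st=state(); print(st['time'],st['tool_pos'],w2d(st['tool_pos']),st['contact_force'],totool(st,[*d2w(-.030,.0095),.105]))
cv2.imwrite("pics/sc_5.png",cv2.resize(a,None,fx=3.5,fy=3.5,interpolation=cv2.INTER_CUBIC))
cv2.imwrite("pics/si_5.png",cv2.resize(b,None,fx=4,fy=4,interpolation=cv2.INTER_CUBIC))
E
```

```text
10.15 [0.6133 0.0491 0.1051] [-0.0308  0.0018] [ 0.518  -0.2257  0.3868] (array([-0.0008,  0.0077,  0.0001]), array([ 0.029 , -0.0121, -0.0359]))
```

View pics/sc_5.png

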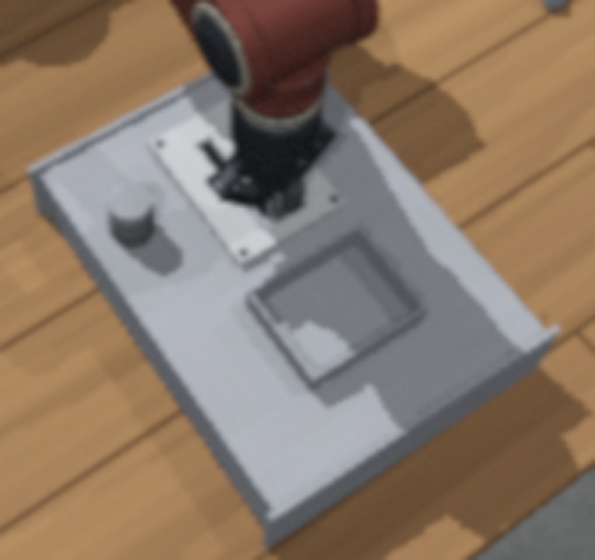

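View pics/si_5.png

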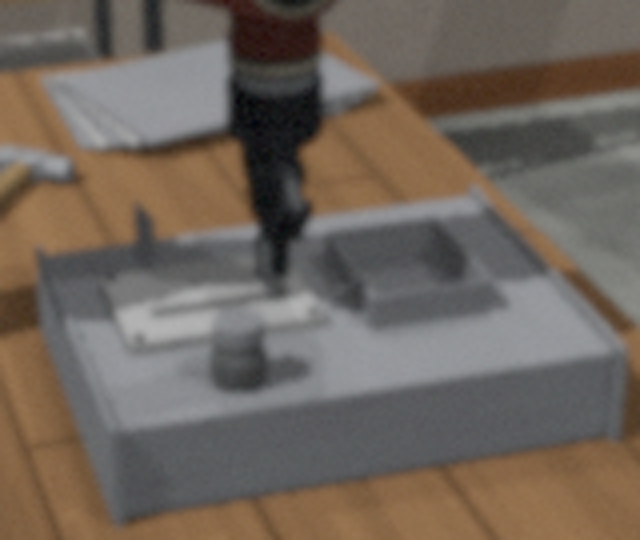

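The pin, at about (288,198) in the scene crop, is moving along the short leg ahead of the fingers. Continuing to the end.

Call:
apply_moves:
  commands:
    - {"linear": [0, 0.001, 0], "delta_rot": [0, 0, 0], "fingers": 255}
    - {"linear": [0, 0.002, 0], "delta_rot": [0, 0, 0], "fingers": 255}
    - {"linear": [0, 0.003, 0], "delta_rot": [0, 0, 0], "fingers": 255}
    - {"linear": [0, 0.004, 0], "delta_rot": [0, 0, 0], "fingers": 255}
    - {"linear": [0, 0.005, 0], "delta_rot": [0, 0, 0], "fingers": 255}
    - {"linear": [0, 0.006, 0], "delta_rot": [0, 0, 0], "fingers": 255}
    - {"linear": [0, 0.0065, 0], "delta_rot": [0, 0, 0], "fingers": 255}
    - {"linear": [0, 0.007, 0], "delta_rot": [0, 0, 0], "fingers": 255}

```text
time: 10.95
tool_pos: [0.6135, 0.056, 0.1052]
tool_rot: [-0.0, 0.016, 1.0, -0.0]
contact_force: [-0.8, -1.9, -1.2]
gripper_width: 0.001
```

Call:
apply_moves:
  commands:
    - {"linear": [0, 0.0005, 0], "delta_rot": [0, 0, 0], "fingers": 255}
    - {"linear": [0, 0.001, 0], "delta_rot": [0, 0, 0], "fingers": 255}
    - {"linear": [0, 0.0015, 0], "delta_rot": [0, 0, 0], "fingers": 255}
    - {"linear": [0, 0.002, 0], "delta_rot": [0, 0, 0], "fingers": 255}
    - {"linear": [0, 0.002, 0], "delta_rot": [0, 0, 0], "fingers": 255}
    - {"linear": [0, 0.002, 0], "delta_rot": [0, 0, 0], "fingers": 255}
    - {"linear": [0, 0.002, 0], "delta_rot": [0, 0, 0], "fingers": 255}
    - {"linear": [0, 0.002, 0], "delta_rot": [0, 0, 0], "fingers": 255}

```text
time: 11.75
tool_pos: [0.6137, 0.0576, 0.1053]
tool_rot: [-0.0, 0.016, 1.0, -0.0]
contact_force: [0.4, -5.1, -0.8]
gripper_width: 0.001
```

Call:
apply_moves:
  commands:
    - {"linear": [0, 0.0005, 0], "delta_rot": [0, 0, 0], "fingers": 255}
    - {"linear": [0, 0.001, 0], "delta_rot": [0, 0, 0], "fingers": 255}
    - {"linear": [0, 0.0015, 0], "delta_rot": [0, 0, 0], "fingers": 255}
    - {"linear": [0, 0.002, 0], "delta_rot": [0, 0, 0], "fingers": 255}
    - {"linear": [0, 0.002, 0], "delta_rot": [0, 0, 0], "fingers": 255}
    - {"linear": [0, 0.002, 0], "delta_rot": [0, 0, 0], "fingers": 255}
    - {"linear": [0, 0.002, 0], "delta_rot": [0, 0, 0], "fingers": 255}
    - {"linear": [0, 0.002, 0], "delta_rot": [0, 0, 0], "fingers": 255}

```text
time: 12.55
tool_pos: [0.6137, 0.0582, 0.1054]
tool_rot: [-0.0, 0.016, 1.0, -0.002]
contact_force: [-0.3, -9.1, -1.0]
gripper_width: -0.001
```

Call:
apply_moves:
  commands:
    - {"linear": [0, 0.0005, 0], "delta_rot": [0, 0, 0], "fingers": 255}
    - {"linear": [0, 0.001, 0], "delta_rot": [0, 0, 0], "fingers": 255}
    - {"linear": [0, 0.0015, 0], "delta_rot": [0, 0, 0], "fingers": 255}
    - {"linear": [0, 0.002, 0], "delta_rot": [0, 0, 0], "fingers": 255}
    - {"linear": [0, 0.002, 0], "delta_rot": [0, 0, 0], "fingers": 255}
    - {"linear": [0, 0.002, 0], "delta_rot": [0, 0, 0], "fingers": 255}
    - {"linear": [0, 0.002, 0], "delta_rot": [0, 0, 0], "fingers": 255}
    - {"linear": [0, 0.002, 0], "delta_rot": [0, 0, 0], "fingers": 255}

```text
time: 13.35
tool_pos: [0.6138, 0.0588, 0.1055]
tool_rot: [-0.0, 0.016, 1.0, -0.003]
contact_force: [-1.7, -13.9, 0.0]
gripper_width: -0.004
```

Call:
apply_moves:
  commands:
    - {"linear": [0, -0.006, 0], "delta_rot": [0, 0, 0], "fingers": 255}
    - {"linear": [0, -0.014, 0], "delta_rot": [0, 0, 0], "fingers": 255}
    - {"linear": [0, -0.024, 0], "delta_rot": [0, 0, 0], "fingers": 255}
    - {"linear": [0, -0.03, 0], "delta_rot": [0, 0, 0], "fingers": 255}
    - {"linear": [0, -0.03, -0.02], "delta_rot": [0, 0, 0], "fingers": 255}
    - {"linear": [0, -0.03, -0.06], "delta_rot": [0, 0, 0], "fingers": 255}
    - {"linear": [0.02, -0.03, -0.1], "delta_rot": [0, 0, 0], "fingers": 255}
    - {"linear": [0.05, -0.03, -0.14], "delta_rot": [0, 0, 0], "fingers": 255}

```text
time: 14.15
tool_pos: [0.5629, 0.0335, 0.2468]
tool_rot: [0.0, 0.016, 1.0, 0.0]
contact_force: [-0.4, 0.4, 0.6]
gripper_width: 0.006
```

Call:
apply_moves:
  commands:
    - {"linear": [0.03, 0, -0.02], "delta_rot": [0, 0, 0], "fingers": 255}
    - {"linear": [0.06, 0, -0.04], "delta_rot": [0, 0, 0], "fingers": 255}
    - {"linear": [0.09, 0, -0.05], "delta_rot": [0, 0, 0], "fingers": 255}
    - {"linear": [0.11, 0, -0.05], "delta_rot": [0, 0, 0], "fingers": 255}
    - {"linear": [0.12, 0, -0.05], "delta_rot": [0, 0, 0], "fingers": 255}
    - {"linear": [0.12, 0, -0.05], "delta_rot": [0, 0, 0], "fingers": 255}
    - {"linear": [0.12, 0, -0.05], "delta_rot": [0, 0, 0], "fingers": 255}
    - {"linear": [0.12, 0, -0.05], "delta_rot": [0, 0, 0], "fingers": 255}

```text
time: 14.95
tool_pos: [0.4434, 0.0373, 0.2948]
tool_rot: [-0.0, 0.016, 1.0, 0.0]
contact_force: [0.7, 0.5, -0.6]
gripper_width: -0.001
```

```bash
python3 - <<'E'
from h import *
from plant import state,eyes
np.set_printoptions(precision=4,suppress=True)
b=eyes.grab_frame("side")[:,:,::-1][110:245,190:350]
a=eyes.grab_frame("scene")[:,:,::-1][130:290,200:370]
st=state(); print(st['time'],st['tool_pos'],w2d(st['tool_pos']),st['contact_force'])
cv2.imwrite("pics/sc_6.png",cv2.resize(a,None,fx=3.5,fy=3.5,interpolation=cv2.INTER_CUBIC))
cv2.imwrite("pics/si_6.png",cv2.resize(b,None,fx=4,fy=4,interpolation=cv2.INTER_CUBIC))
E
```

```text
15.05 [0.4434 0.0373 0.2948] [-0.2002 -0.0153] [ 0.1797  0.403  -0.6317]
```

View pics/sc_6.png

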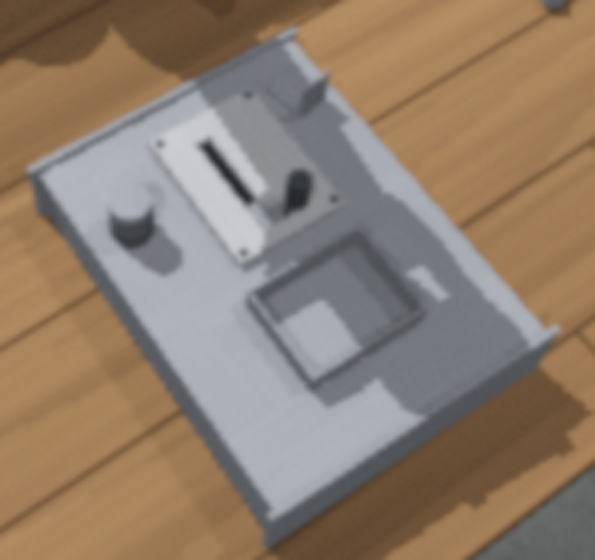

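View pics/si_6.png

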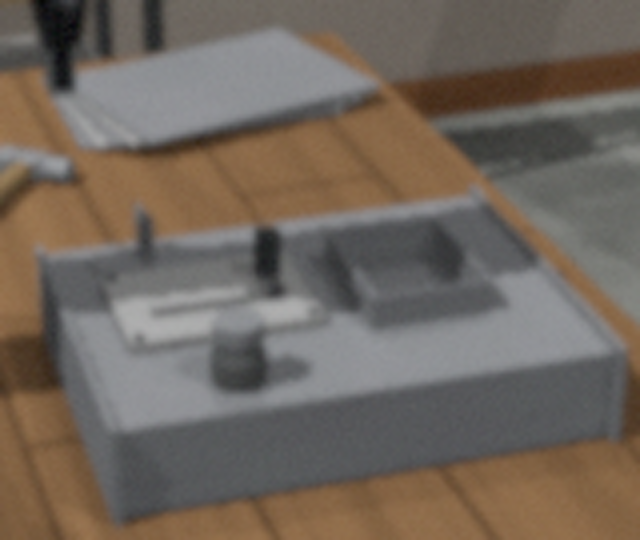

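```bash
python3 - <<'E'
from h import *
from plant import eyes
p=eyes.camera_params("scene"); s=eyes.camera_params("side")
print(w2d(cast(p,(np.array([[298,179]])+.5)/3.5-.5+[200,130],.1315)[0]),w2d(cast(s,(np.array([[266.5,232]])+.5)/4-.5+[190,110],.1315)[0]))
E
```

```text
[-0.03036351  0.03423673] [-0.03127905  0.03323025]
```

The travel from the corner measures about 37 to 38 mm in the two views, against the 36 mm leg. The pin was also pressed against its stop with 14 N. Nothing else has moved and the hand is clear, so I'm handing in.

```bash
python3 -c "
from plant import job_done,state
print(job_done()); print(state()['time'])"
```

```text
the job is handed in; nothing more can be done
None
the job is handed in; nothing more can be done
```

The damper is shut and locked. With closed fingertips I pushed the pin along the long leg to the corner, moved round to its -y side and pushed it along the short leg to the end. Then I drew the hand clear and handed the job in at about 15 s.

- **Stops:** at the corner the force rose to 13 N with the tool stalled, and at the end of the short leg to 14 N. Both mean the pin was against its hard stop.
- **Pin position:** the last two views put the pin at (-30, 34) and (-31, 33) mm in the duct's frame, against the nominal (-30, 36). The 2–3 mm shortfall in y matches the error of about -3 to -5 mm that the same views showed at the corner. Measured from the corner, the travel comes to 37–38 mm for a 36 mm leg.
- **Start position:** the pin was already about 20 mm along the long leg when I began, not at the slot's open end.
- **Other objects:** the blade covers the spigot, and the jar and bracket look unmoved in the final views. I never went near the hammer or the can, but did not measure them again. The contact force read about zero at hand-in.

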